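# Pack the feed-roller kit case and shut it

## Task

Get the kit case ready to go: stand the loose grooved roller upright in the empty square nest in the case, and tip the hex key, whose short leg is sticking up over the front wall, inwards so that both legs lie flat in their notches. When nothing stands above the rim, fold the lid fully shut and then, with the lid down, slide the catch all the way across over the lid's tab. Leave the wheels and the tape roll where they are.

Things in the scene. Friction and masses are not known exactly. Their poses are not given: they have to be found in the camera images.
- kit_case: Flat plain aluminium case fixed on a plywood board (board top z = 0.196). 100 (x) by 192 (y) mm, walls 4, floor 3 thick, rim 35 above its underside. Origin: centre of underside; x from the front wall to the hinged back wall, y along the case to its left, z up; within 0.3 rad of the world axes. Right half (-y): hex key in notched blocks; left: roller's nest. Catch outside the front wall, y = +8 to +60
- lid (a joint): Lid angle: 0 shut, 1.75 to 2.05 at the start (leaning back), 2.1 at most. Flat panel 104 mm from hinge to front edge, 196 long, 5 thick; lies on the rim when shut (top 40 mm above the case's underside). Stiff hinge: stays where left, 1 to 2 N at the edge moves it. A steel tab, 20 mm wide, sticks out 14 mm from the front edge at case y = -8 to +12 mm
- lid_hinge (a point): Middle of the lid's hinge line, at (50, 0, 35) mm in the case's frame; the line runs along the case's y
- lid_edge (a point): Middle of the lid's front edge on its outer face, 104 mm from the hinge line
- catch (a joint): Travel of the catch, m: 0 to 0.003 at the start (open), 0.022 fully across, its hook over the lid's tab. It slides towards the case's -y and takes 1 to 2 N. Slid across before the lid is down it would block the lid
- catch_knob (a point): Top centre of the catch's upright round knob, 12 mm in diameter and 16 mm tall, its top 61 mm above the case's underside, 11 mm in front of the front wall
- nest (a point): Centre of the floor of the roller's nest, at (-4, 46, 3) mm in the case's frame: a 48 mm square bounded by low ridges 8 mm high. The left wall is 46 mm from it
- short_notch (a point): Where the key's short leg belongs: centre of the notch's floor at (-10, -85, 17) mm in the case's frame; the notch is 11 mm wide, open along x, its cheeks 8 mm high
- long_notch (a point): Floor of the left one of the two notches that carry the long leg, at (-36, -1, 17) mm in the case's frame; the other is 55 mm to its right; both are 10 mm wide, run along y, cheeks 8 mm high
- roller: Grooved metal roller standing loose on the board: 41 mm in diameter, 26 mm tall, 0.11 kg, grooved round its middle. Origin: centre of its underside, z up along its axis. It fits a grip across its diameter
- hex_key: Dark L-shaped hex key, 6 mm thick, legs 98 and 38 mm. Long leg in its two notches beside the front wall, along the case's y; short leg at its right end stands up, leaning about 20 degrees out against the front wall's top, tip 17 mm above the rim. Pushed inwards past upright it falls, turning about the long leg, into its notch. Frame: y along the long leg, x to the short leg's tip, z up when flat
- key_tip (a point): End of the key's short leg, on its centre line; 20 mm above the case's underside when the key lies flat, about 50 mm at the start
- key_end (a point): Free end of the key's long leg, on its centre line; stays about 20 mm above the case's underside
- feed_wheel: Flat black feed wheel, 55 mm in diameter, 14 mm tall, loose on the board; not to be moved. Origin: centre of its underside
- small_wheel: Flat black feed wheel, 47 mm in diameter, 12 mm tall, loose on the board; not to be moved. Origin: centre of its underside
- tape_roll: Black roll of tape with an open core, 55 mm in diameter, 19 mm tall, loose on the board; not to be moved. Origin: centre of its underside

How it is judged:
By the outcome, as a careful person would: the job done as asked, in the order asked, and still so for the second after the job is handed in, with the robot touching nothing.
It also fails if it takes over 58 s, if anything falls off the work surface, if the arm or the gripper's body presses on something with over 40 N, if the wrist force passes 120 N, or if a joint passes its speed limit or range.

## Robot

A 6-joint arm with a two-finger parallel gripper is mounted at the origin on the work surface; the furniture and walls round the work are solid. World frame = base frame: x ahead of the robot, y to its left, z up, the work surface at z = 0. Lengths are in m, angles in degrees, forces in N, time in s.
With the tool pointing down it reaches from about 0.4 to 0.825 m from the base axis. Payload 7 kg.
Tool frame: the origin (TCP) lies between the finger pads; the fingertips stand 22 mm ahead of it and the grasp point (between the pads) lies 3 mm ahead of it; z points along the fingers, y is the direction in which the jaws open and shut (so a half turn about z gives the same grasp; the last joint's range is limited). The gripper opens to 88 mm and grips with 3 to 60 N. Pads are 19 mm wide; open, the fingers measure 130 mm over their backs; the gripper's body (78 mm by 193 mm) begins 47 mm behind the grasp point.
Start: joints at [81.538, 20.546, 0.682, 0, -70.136, -16.507], TCP at [0.285, 0.612, 0.249] pointing down, gripper open.
Joint ranges: [-176.03, 176.03], [-82.01, 121.73], [-58.28, 71.71], [-173.87, 95.51], [-174.79, -0.11], [-173.66, 173.66]. Speed limits (degrees/s): [136.94, 136.94, 172.46, 180, 180, 180].

## Interface

Orientations are given as [roll, pitch, yaw] about the fixed x, y, z axes, in that order (R = Rz(yaw) Ry(pitch) Rx(roll)).
In Python, from plant import telemetry, cams, r gives the robot as it stands.
- The arm moves only by the tool carry_out, never from a script. Its argument "commands" is one flat list of numbers, 5 for each row, row after row: the shift along the world's x, y, z as a fraction of full scale, then the turn about the world's z as a fraction of full scale, then the gripper's target within -1 to 1 (shut at 1, half-way at 0, fully open at -1). In form: [x, y, z, turn, claw, x, y, z, turn, claw, ...]. A call has 1 to 8 rows; each row shifts and turns the commanded pose from where the row before left it; what a row does not reach is not made up. Full scale, the value 1, is 0.04 m for a shift and 4 degrees for a turn. A row lasts 1/10 s, in which the tool goes at most 50 mm and 8.59 degrees, less where a joint would pass 70% of its speed; a pose out of reach is approached as far as the arm can. A call with a number of a shift or a turn outside -1 to 1 is refused whole. A call with a gripper value outside its range is refused whole. The fingers move at their own pace and stop on an object; "grip_force" is the grip in N (left out, the last holds). Time passes only in rows, so rows that do not move let the fingers close. It gives the time, the measured TCP pose, the force and the opening at its end, in the units of the state.
- telemetry.get_state(): the state, without advancing time (a new reading comes with each control period).
- cams.capture(name): name is "side" or "top"; returns a dict with "frame" (400x640x3 uint8, red, green, blue), "camera_matrix" (3x3 intrinsics, pixels), "camera_from_world" (4x4, takes a point from world to camera coordinates). Camera axes: x right, y down, z forward; pixel columns grow to the right and rows downward; lengths in m; the calibration is good to about 2 mm. A picture is of the moment at which its call begins. There is no depth.
- r.close_job(): hands the job in, once; it reports no verdict.
The state is a dict: "time_s": time; "joints": joint angles; "qd": joint speeds; "joint_torque": joint torques, N m; "tcp_pos": TCP position; "eef_rot": TCP orientation; "contact_force": force on the tool from outside, world axes, zero at the start; "moment": the same for the moment, N m; "gripper_width": finger opening in m.
Only numpy, scipy, OpenCV 4.12 (cv2) and the standard library are available. Lean on these libraries where they do the work, as an engineer would, in place of code of your own. Each camera call takes 0.05 s, during which the arm holds its last target. There are 200 camera calls.

## Working session

There is one attempt and no reset: what is moved stays moved. The work goes in short steps, Python scripts to look and compute and a tool call to move; the robot and the scene stay as the last step left them, time stands still between calls to the robot, and variables do not carry over. Pictures are saved under pics/ and viewed, about 8 in all and at most 12, crops included, and the job is handed in when it is done.

Besides the shell and the picture viewer there is one more tool, called after "Request:" as name(argument=value, ...), one argument or row to a line, values as JSON. carry_out: Moves the arm, as the interface text tells. Shift numbers are shares of 0.04 m and turn numbers shares of 4 degrees, none past 1 either way. Its arguments: {"type":"object","properties":{"commands":{"type":"array"},"grip_force":{"type":"number"}},"required":["commands"]}

```bash
mkdir -p pics; ls; python3 - <<'E'
from plant import telemetry, cams, r
import cv2,numpy as np
print(telemetry.get_state())
for n in("top","side"):
    c=cams.capture(n); cv2.imwrite(f"pics/{n}0.png",c["frame"][:,:,::-1]); print(c["camera_matrix"],c["camera_from_world"])
E
```

```text
pics
{'time_s': 0.0, 'joints': array([ 8.15382160e+01,  2.05922243e+01,  6.32716200e-01, -2.00130378e-02,
       -7.01349475e+01, -1.65064113e+01]), 'qd': array([-0.05637936, -0.03930716, -0.03722411,  0.01450236,  0.00283929,
        0.08829306]), 'joint_torque': array([-3.92526545e-04, -5.82717705e+01,  2.93058264e+01,  6.99741304e+00,
        6.99909084e-03, -1.47222440e-04]), 'tcp_pos': array([0.2847633 , 0.61148883, 0.24760605]), 'eef_rot': array([ 1.79904091e+02, -8.80157163e-03, -2.49750040e+01]), 'contact_force': array([ 0.07058345, -0.09894933,  0.14374018]), 'moment': array([ 0.04622424,  0.0159045 , -0.00356322]), 'gripper_width': 0.08768746941301965}
[[506.45706736   0.         323.52487446]
 [  0.         506.45706736 209.01997447]
 [  0.           0.           1.        ]] [[-0.0286347  -0.99940578 -0.0191872  -0.01683401]
 [-0.99764389  0.02977086 -0.06180905  0.50728085]
 [ 0.06234355  0.01737211 -0.99790355  1.33616216]
 [ 0.          0.          0.          1.        ]]
[[503.42909951   0.         320.99428316]
 [  0.         503.42909951 200.82687897]
 [  0.           0.           1.        ]] [[ 0.98026562 -0.19624955  0.02377871 -0.50431885]
 [-0.0842112  -0.52337473 -0.84793123  0.24232433]
 [ 0.1788513   0.8291954  -0.52957267  1.13676349]
 [ 0.          0.          0.          1.        ]]
```

View pics/top0.png

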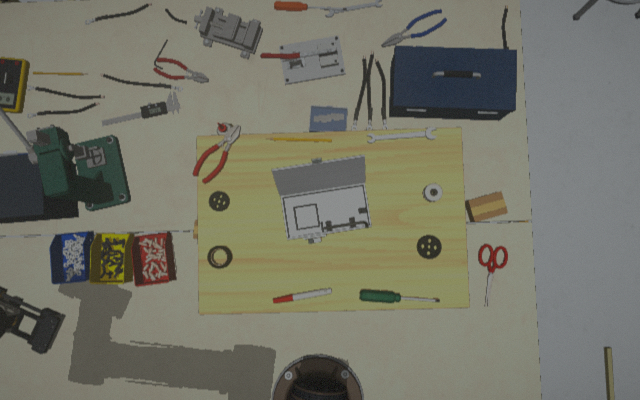

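View pics/side0.png

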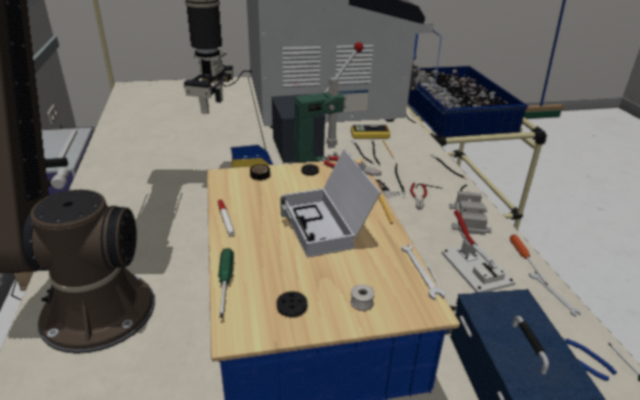

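The top view shows the case at about (325,212), its lid leaning back above it, the roller at (433,192) and the wheels and tape at (219,201), (429,247) and (220,257). The side view agrees. I'll enlarge both.

```bash
python3 - <<'E'
import cv2,numpy as np
def crop(n,x0,y0,w,h,s):
    im=cv2.imread(f"pics/{n}.png")[y0:y0+h,x0:x0+w]; im=cv2.resize(im,None,fx=s,fy=s,interpolation=cv2.INTER_CUBIC)
    for x in range(x0-x0%-10 if x0%10==0 else x0+10-x0%10,x0+w,10): cv2.putText(im,str(x),((x-x0)*s,10),0,.35,(0,0,255),1); cv2.line(im,((x-x0)*s,12),((x-x0)*s,18),(0,0,255),1)
    for y in range(-(-y0//10)*10,y0+h,10): cv2.putText(im,str(y),(0,(y-y0)*s+4),0,.35,(0,0,255),1); cv2.line(im,(24,(y-y0)*s),(30,(y-y0)*s),(0,0,255),1)
    return im
cv2.imwrite("pics/topc.png",crop("top0",265,150,115,99,6)[:600])
a=crop("side0",270,145,115,115,5);b=crop("top0",410,175,45,45,5)
o=np.zeros((575,800,3),np.uint8);o[:,:575]=a;o[:225,575:800]=b
b=crop("side0",335,270,45,45,5);o[300:525,575:800]=b
cv2.imwrite("pics/sidec.png",o)
E
```

```text
(no output)
```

View pics/topc.png

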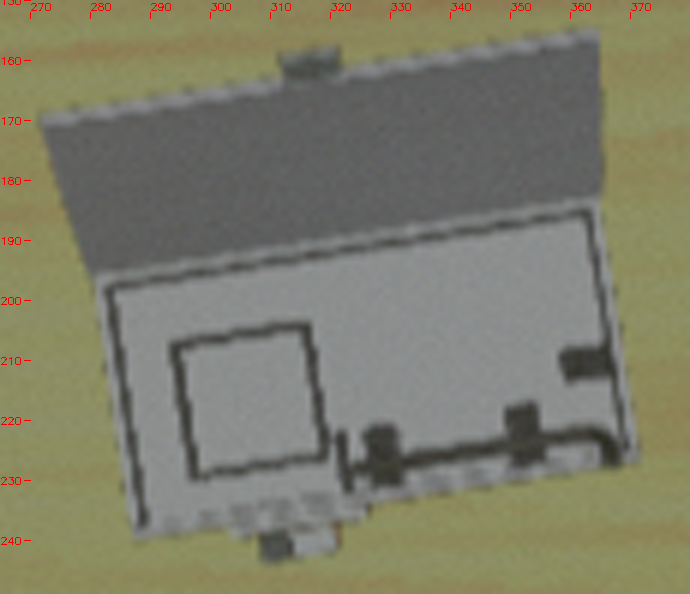

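View pics/sidec.png

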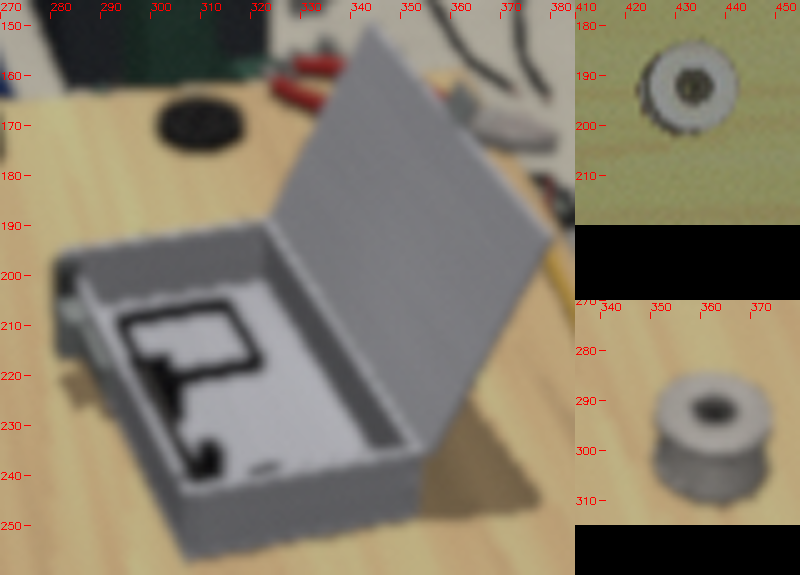

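Top crop: rim corners at about (280,196), (364,185), (371,227) and (288,240). The nest is a dark square at about (306,217), the key's bend is near (367,226), and the catch is near (311–318,241). The roller top is at (433.4,192.6) from above and (362.8,292.4) from the side. Next I'll fit the poses.

```bash
cat > h.py <<'E'
import numpy as np, cv2, pickle
from scipy.optimize import least_squares
K={'top':np.array([[506.45706736,0,323.52487446],[0,506.45706736,209.01997447],[0,0,1]]),'side':np.array([[503.42909951,0,320.99428316],[0,503.42909951,200.82687897],[0,0,1]])}
T={'top':np.array([[-0.0286347,-0.99940578,-0.0191872,-0.01683401],[-0.99764389,0.02977086,-0.06180905,0.50728085],[0.06234355,0.01737211,-0.99790355,1.33616216]]),'side':np.array([[0.98026562,-0.19624955,0.02377871,-0.50431885],[-0.0842112,-0.52337473,-0.84793123,0.24232433],[0.1788513,0.8291954,-0.52957267,1.13676349]])}
def proj(c,P):
    p=K[c]@(T[c]@np.append(P,1)); return p[:2]/p[2]
def world(q,p): # p mm case frame
    x,y,a=q[:3]; c,s=np.cos(a),np.sin(a); p=np.array(p)/1000
    return np.array([x+c*p[0]-s*p[1],y+s*p[0]+c*p[1],.196+p[2]])
def onz(c,uv,z):
    return least_squares(lambda v:proj(c,[v[0],v[1],z])-uv,[.5,0]).x
def crop(im,x0,y0,w,h,s):
    return cv2.resize(im[y0:y0+h,x0:x0+w],None,fx=s,fy=s,interpolation=cv2.INTER_CUBIC)
E
python3 - <<'E'
from h import *
obs=[('top',(280.2,195.8),(50,96,35)),('top',(364.8,184.3),(50,-96,35)),('top',(371.2,226.7),(-50,-96,35)),('top',(288,239.8),(-50,96,35)),
('side',(323,189.4),(50,96,35)),('side',(307.4,243.4),(-50,-96,35)),('side',(355,235.2),(50,-96,35)),('side',(307.6,257),(-50,-96,0)),('side',(354.4,248.6),(50,-96,0)),
('top',(306,217),(-4,46,11))]
f=lambda q:np.concatenate([proj(c,world(q,p))-uv for c,uv,p in obs])
s=least_squares(f,[.5,0,0],loss='soft_l1'); q=s.x; print(q,np.degrees(q[2])); print(f(q).reshape(-1,2).round(1))
np.save('q.npy',q)
for c,uv in(('top',(433.4,192.6)),('side',(362.8,292.4))): print('roller',c,onz(c,uv,.222))
def lid(th): # point on inner edge
    return (50-104*np.cos(th),96+2,35+104*np.sin(th))
for th in(1.75,1.85,1.95,2.05): print(th,[proj(c,world(q,(50-104*np.cos(th),y,35+104*np.sin(th)))).round(1) for c in('top','side') for y in(98,-98)])
for y in(10,20,30,40,50,60): print(y,[proj(c,world(q,(-61,y,61))).round(1) for c in('top','side')])
for p in((-52,8,45),(-52,60,45),(-10,-85,17),(-36,-1,17),(-36,-85,20)):print(p,proj('top',world(q,p)).round(1),proj('side',world(q,p)).round(1))
E
```

```text
[ 0.48912569 -0.04088744  0.13579698] 7.7805936589918385
[[ 0.1  0.1]
 [-0.3 -2.5]
 [ 0.9 -1. ]
 [-0.6 -0. ]
 [-0.1 -1.5]
 [-0.4  0.2]
 [-0.3 -0.5]
 [-0.8  0.8]
 [-0.7  0. ]
 [ 0.6 -0.6]]
roller top [ 0.52337073 -0.2840739 ]
roller side [ 0.52608929 -0.2858556 ]
1.75 [array([272.7, 182.8]), array([367., 167.]), array([331.8, 146.3]), array([367.3, 189.8])]
1.85 [array([272.1, 178.1]), array([366.1, 162.3]), array([336. , 146.7]), array([372.1, 190.1])]
1.95 [array([271.5, 173.6]), array([365.2, 157.9]), array([340.1, 147.5]), array([376.7, 190.8])]
2.05 [array([271. , 169.4]), array([364.3, 153.8]), array([344. , 148.8]), array([381., 192.])]
10 [array([325.9, 238.3]), array([286.5, 205.1])]
20 [array([321.4, 239. ]), array([285.2, 202.7])]
30 [array([316.9, 239.8]), array([283.9, 200.3])]
40 [array([312.4, 240.5]), array([282.6, 197.9])]
50 [array([307.8, 241.3]), array([281.4, 195.5])]
60 [array([303.3, 242. ]), array([280.2, 193.2])]
(-52, 8, 45) [326.2 234.2] [291.  211.4]
(-52, 60, 45) [303.1 238. ] [284.3 198.9]
(-10, -85, 17) [363.7 209.4] [324.3 244.1]
(-36, -1, 17) [329.2 226.7] [299.5 223.5]
(-36, -85, 20) [365.7 220.6] [312.  245.3]
```

Request:
carry_out(
  commands=[0.25,-0.7,0.65,1,-1,0.25,-0.7,0.65,1,-1,0.25,-0.7,0.65,1,-1,0.25,-0.7,0.65,1,-1,0.25,-0.7,0.65,1,-1,0.25,-0.7,0.65,1,-1,0.25,-0.9,0.35,1,-1,0.25,-0.9,0,1,-1],
  grip_force=25,
)

```text
time_s: 0.9
tcp_pos: [0.3656, 0.371, 0.4207]
eef_rot: [-179.9, -0.1, 7.2]
contact_force: [0.2, 0.1, -0.7]
gripper_width: 0.0874
```

```bash
python3 - <<'E'
from h import *
q=np.load('q.npy')
def z(n,x0,y0,w,h,s,pts):
    im=crop(cv2.imread(f"pics/{n}0.png"),x0,y0,w,h,s)
    for p,c in pts:
        u=(proj(n,world(q,p))-[x0,y0]+.5)*s; cv2.circle(im,tuple(u.astype(int)),2,c,-1)
    return im
R=(0,0,255);G=(0,255,0);B=(255,0,0)
rim=[((x,y,35),R) for x in(-50,50) for y in np.linspace(-96,96,9)]
ri=[((x,y,35),B) for x in(-46,46) for y in np.linspace(-92,92,9)]
nest=[((-4+a,46+b,11),G) for a in(-24,24) for b in(-24,24)]
kn=[((-61,y,61),R) for y in(20,30,40,50)]+[((-49,-85,50),G),((-36,-85,20),G),((-10,-85,25),B)]
a=z('top',272,176,106,72,7,rim+ri+nest+kn)
b=z('side',275,185,60,75,7,rim+nest+kn)
cv2.imwrite('pics/ov.png',a)
k=np.zeros((525,760,3),np.uint8);k[:,:420]=b
k[:340,420:]=z('top',302,228,34,34,10,[((-61,y,61),R) for y in (20,30,40,50)])
cv2.imwrite('pics/ov2.png',k)
E
```

```text
(no output)
```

View pics/ov.png

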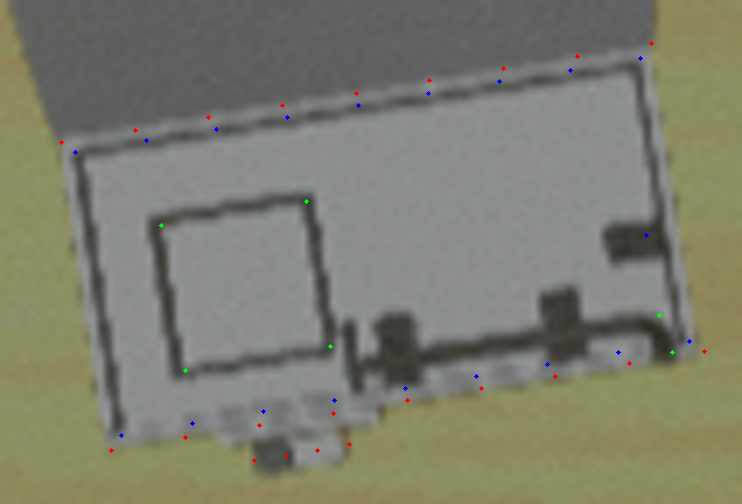

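View pics/ov2.png

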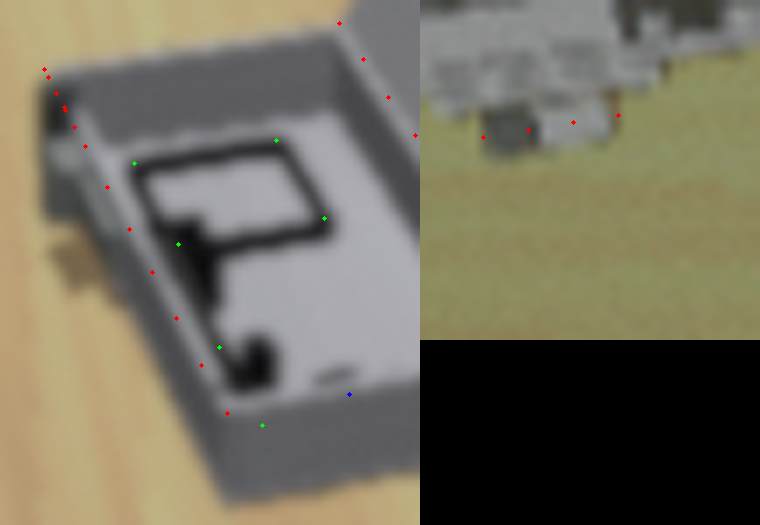

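The overlay shows the fitted yaw is slightly too large. The knob is the dark square at top-view ov (272,453), case y≈42–44. I'll refit using the nest corners too.

```bash
python3 - <<'E'
from h import *
t=lambda X,Y:(X/7+271.5,Y/7+175.5)
s_=lambda X,Y:(X/7+274.5,Y/7+184.5)
obs=[('top',t(65,140),(50,96,35)),('top',t(648,52),(50,-96,35)),('top',t(695,352),(-50,-96,35)),('top',t(108,445),(-50,96,35)),
('side',s_(335,22),(50,96,35)),('side',s_(230,412),(-50,-96,35)),('side',(354.5,234.7),(50,-96,35)),('side',s_(230,503),(-50,-96,0)),('side',(353.9,248.1),(50,-96,0)),
]+[('top',t(*u),(-4+a*25,46+b*25,11)) for u,a,b in(((155,220),1,1),((309,199),1,-1),((179,376),-1,1),((331,350),-1,-1))]+[('side',s_(330,228),(20,21,11)),('side',s_(285,143),(20,71,11))]
for cs in(('top',),('side',),('top','side')):
    O=[o for o in obs if o[0] in cs]
    f=lambda q:np.concatenate([proj(c,world(q,p))-uv for c,uv,p in O])
    s=least_squares(f,[.5,0,0],loss='soft_l1'); q=s.x; print(cs,q.round(4),np.degrees(q[2]))
    print(f(q).reshape(-1,2).round(1).tolist())
np.save('q.npy',q)
for c,uv in(('top',(432.9,192.1)),('side',(362.3,291.9))): print('roller',c,onz(c,uv,.222))
for p in((-4,46,3),(-4,45,3),(-61,43,61),(-49,-85,50),(50,0,35)): print(p,world(q,p).round(4))
print('knob',onz('top',t(272,453),.257))
print('elbow', onz('top',t(665,345),.24), 'short tip')
E
```

```text
('top',) [ 0.4888 -0.0401  0.1239] 7.098843576076961
[[-0.7, -0.0], [0.4, -0.5], [0.8, 0.6], [-0.3, 0.4], [0.2, 0.2], [-0.3, -0.1], [-0.0, -0.5], [-0.1, -0.1]]
('side',) [ 0.49   -0.0403  0.1343] 7.696674635684879
[[1.0, 0.1], [-0.0, 0.0], [0.5, -0.2], [-0.2, 1.2], [0.1, 0.4], [-0.2, -1.2], [-1.0, -0.8]]
('top', 'side') [ 0.4896 -0.0401  0.1319] 7.558808150014278
[[-0.8, -0.0], [0.2, -1.2], [0.9, -0.1], [-0.0, 0.4], [0.9, 0.1], [-0.4, -0.0], [0.2, -0.2], [-0.6, 1.2], [-0.2, 0.4], [0.2, 0.2], [-0.3, -0.3], [0.2, -0.6], [0.0, -0.4], [-0.4, -1.3], [-1.1, -0.8]]
roller top [ 0.5245363  -0.28299861]
roller side [ 0.5255665  -0.28447268]
(-4, 46, 3) [0.4796 0.0049 0.199 ]
(-4, 45, 3) [0.4797 0.0039 0.199 ]
(-61, 43, 61) [ 0.4235 -0.0055  0.257 ]
(-49, -85, 50) [ 0.4522 -0.1308  0.246 ]
(50, 0, 35) [ 0.5391 -0.0336  0.231 ]
knob [ 0.4241164 -0.0051556]
elbow [ 0.45470267 -0.12980734] short tip
```

Request:
carry_out(
  commands=[0.28,-0.9,0,0,-1,0.28,-0.9,0,0,-1,0.28,-0.9,0,0,-1,0.28,-0.9,0,0,-1,0.28,-0.9,0,0,-1,0.28,-0.9,0,0,-1,0.28,-0.9,0,0,-1,0.28,-0.9,0,0,-1],
)

```text
time_s: 1.7
tcp_pos: [0.4545, 0.0823, 0.4185]
eef_rot: [-180.0, 0.0, 7.0]
contact_force: [0.9, 0.5, -0.3]
gripper_width: 0.0877
```

Request:
carry_out(
  commands=[0.2,-0.95,0,0,-1,0.2,-0.95,0,0,-1,0.2,-0.95,0,0,-1,0.2,-0.95,0,0,-1,0.2,-0.95,0,0,-1,0.2,-0.95,-0.2,0,-1,0.2,-0.95,-0.5,0,-1,0.2,-0.95,-0.5,0,-1],
)

```text
time_s: 2.5
tcp_pos: [0.5186, -0.2217, 0.37]
eef_rot: [-180.0, -0.0, 7.0]
contact_force: [0.8, 1.0, -0.6]
gripper_width: 0.0875
```

Request:
carry_out(
  commands=[0.16,-0.8,-0.5,0.1,-1,0,-0.75,-0.5,0,-1,0,0,-0.5,0,-1,0,0,-0.5,0,-1],
)

```text
time_s: 2.9
tcp_pos: [0.5244, -0.2832, 0.2888]
eef_rot: [-180.0, 0.1, 7.3]
contact_force: [0.6, 0.0, -0.3]
gripper_width: 0.0874
```

Request:
carry_out(
  commands=[0,0,-0.6,0,-1,0,0,-0.6,0,-1,0,0,-0.3,0,-1,0,0,0,0,-1],
)

```text
time_s: 3.3
tcp_pos: [0.524, -0.2818, 0.2287]
eef_rot: [-179.9, 0.2, 7.4]
contact_force: [0.1, 1.0, 0.4]
gripper_width: 0.0877
```

Request:
carry_out(
  commands=[0,0,0,0,1,0,0,0,0,1,0,0,0,0,1,0,0,0,0,1,0,0,0,0,1,0,0,0,0,1,0,0,0,0,1,0,0,0,0,1],
  grip_force=25,
)

```text
time_s: 4.1
tcp_pos: [0.525, -0.2822, 0.2307]
eef_rot: [180.0, -0.0, 7.4]
contact_force: [-0.5, -0.2, 1.6]
gripper_width: 0.0399
```

Request:
carry_out(
  commands=[0,0,0.3,0,1,0,0,0.8,0,1,0,0,0.9,0,1,-0.5,0,0.2,0,1,-0.62,0,0,0,1,0,0,0,0,1],
)

```text
time_s: 4.7
tcp_pos: [0.4781, -0.282, 0.3203]
eef_rot: [180.0, -0.1, 7.4]
contact_force: [0.9, -0.7, -1.3]
gripper_width: 0.0398
```

```bash
python3 - <<'E'
from h import *
from plant import cams,telemetry
s=telemetry.get_state();print(s['tcp_pos'],s['gripper_width'])
o=np.zeros((500,800,3),np.uint8)
im=cams.capture('side')['frame'][:,:,::-1];cv2.imwrite('pics/side1.png',im)
print(proj('side',s['tcp_pos']))
u=proj('side',s['tcp_pos']-[0,0,.02]).astype(int)
cv2.imwrite('pics/grip.png',crop(im,u[0]-40,u[1]-45,80,80,7))
E
```

```text
[ 0.47809712 -0.28201981  0.32028621] 0.03978274783893938
[337.78262622 248.83577254]
```

View pics/grip.png

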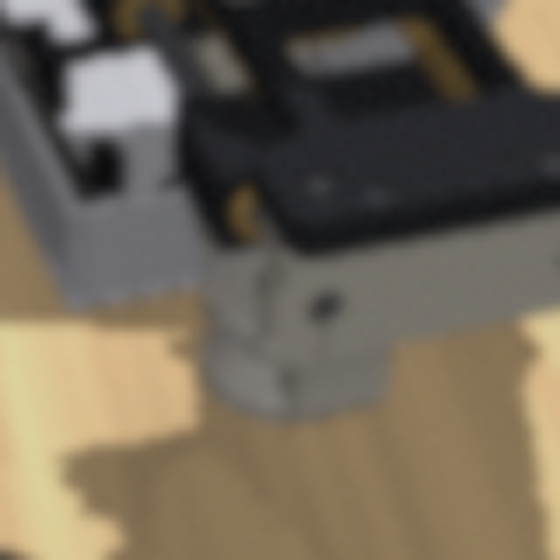

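The side crop shows the near finger closed at the roller, which it hides. The opening stays at 39.8 mm, so the roller is held. Next I carry it to above the nest.

Request:
carry_out(
  commands=[0,0.6,0,0,1,0,0.95,0,0,1,0,0.95,0,0,1,0,0.95,0,0,1,0,0.95,0,0,1,0,0.95,0,0,1,0,0.95,0,0,1,0.04,0.85,0,0,1],
)

```text
time_s: 5.55
tcp_pos: [0.4819, 0.0059, 0.319]
eef_rot: [-180.0, -0.0, 7.5]
contact_force: [1.0, 0.9, -1.6]
gripper_width: 0.0403
```

Request:
carry_out(
  commands=[0,0,-0.4,0,1,0,0,-0.4,0,1,0,0,0,0,1],
)

```text
time_s: 5.85
tcp_pos: [0.481, 0.0044, 0.2847]
eef_rot: [180.0, 0.2, 7.5]
contact_force: [-0.7, 0.4, -1.1]
gripper_width: 0.0398
```

```bash
python3 - <<'E'
from h import *
from plant import cams,telemetry
s=telemetry.get_state();p=s['tcp_pos'];print(p,s['gripper_width'],s['contact_force'])
q=np.load('q.npy')
im=np.ascontiguousarray(cams.capture('side')['frame'][:,:,::-1]);cv2.imwrite('pics/side2.png',im)
x0,y0,S=255,140,6
o=crop(im,x0,y0,105,95,S)
for P in [world(q,(-4+a*24,46+b*24,11)) for a in(-1,1) for b in(-1,1)]:
    cv2.circle(o,tuple(((proj('side',P)-[x0,y0]+.5)*S).astype(int)),3,(0,255,0),-1)
bot=p-[0,0,.033]
for th in np.linspace(0,6.28,40): cv2.circle(o,tuple(((proj('side',bot+[.0205*np.cos(th),.0205*np.sin(th),0])-[x0,y0]+.5)*S).astype(int)),1,(0,0,255),-1)
cv2.imwrite('pics/over.png',o)
E
```

```text
[0.48098684 0.00438715 0.2847145 ] 0.03978522396984878 [-0.67478702  0.44943859 -1.08386499]
```

View pics/over.png

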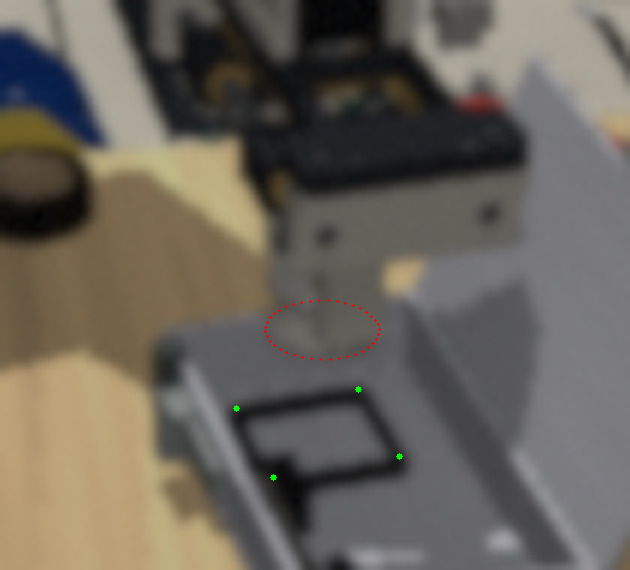

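Request:
carry_out(
  commands=[-0.03,0,-0.4,0,1,0,0,-0.35,0,1,0,0,-0.25,0,1,0,0,0,0,1],
)

```text
time_s: 6.3
tcp_pos: [0.4803, 0.0036, 0.246]
eef_rot: [180.0, 0.1, 7.4]
contact_force: [0.1, -0.3, -2.3]
gripper_width: 0.0395
```

Request:
carry_out(
  commands=[0,0,-0.15,0,1,0,0,-0.12,0,1,0,0,0,0,1,0,0,0,0,1],
)

```text
time_s: 6.7
tcp_pos: [0.4807, 0.0039, 0.236]
eef_rot: [180.0, -0.0, 7.4]
contact_force: [0.2, 0.2, 0.0]
gripper_width: 0.0396
```

Request:
carry_out(
  commands=[0,0,-0.05,0,1,0,0,0,0,1,0,0,0,0,1],
)

```text
time_s: 7.0
tcp_pos: [0.4806, 0.0039, 0.2338]
eef_rot: [-180.0, -0.0, 7.4]
contact_force: [0.4, -0.3, -1.4]
gripper_width: 0.0396
```

Request:
carry_out(
  commands=[0,0,-0.03,0,1,0,0,0,0,0,0,0,0,0,0,0,0,0,0,0,0,0,0.15,0,0,0,0,0.3,0,0,0,0,0.5,0,0,0,0,0.5,0,0],
)

```text
time_s: 7.8
tcp_pos: [0.4807, 0.0038, 0.2922]
eef_rot: [180.0, -0.0, 7.4]
contact_force: [-0.5, 0.2, 0.0]
gripper_width: 0.044
```

Request:
carry_out(
  commands=[0,0,0.3,0,1,-0.33,-0.86,0,0,1,-0.34,-0.86,0,0,1,-0.34,-0.86,0,0,1,-0.33,-0.86,0,0,1,0,0,-0.4,0,1,0,0,-0.4,0,1,0,0,0,0,1],
)

```text
time_s: 8.6
tcp_pos: [0.4257, -0.134, 0.2693]
eef_rot: [-180.0, 0.2, 7.4]
contact_force: [-0.4, 0.2, -0.7]
gripper_width: 0.0005
```

```bash
python3 - <<'E'
from h import *
from plant import cams,telemetry
s=telemetry.get_state();p=s['tcp_pos'];print(p,s['gripper_width'],s['contact_force'])
o=np.zeros((560,800,3),np.uint8)
im=cams.capture('side')['frame'][:,:,::-1];t=cams.capture('top')['frame'][:,:,::-1]
o[:,:400]=crop(im,265,170,100,140,4);o[:560,400:]=crop(t,275,140,100,140,4)
cv2.imwrite('pics/k1.png',o)
E
```

```text
[ 0.42571373 -0.13397747  0.26926491] 0.0005247574755506523 [-0.35266847  0.18957267 -0.67603612]
```

View pics/k1.png

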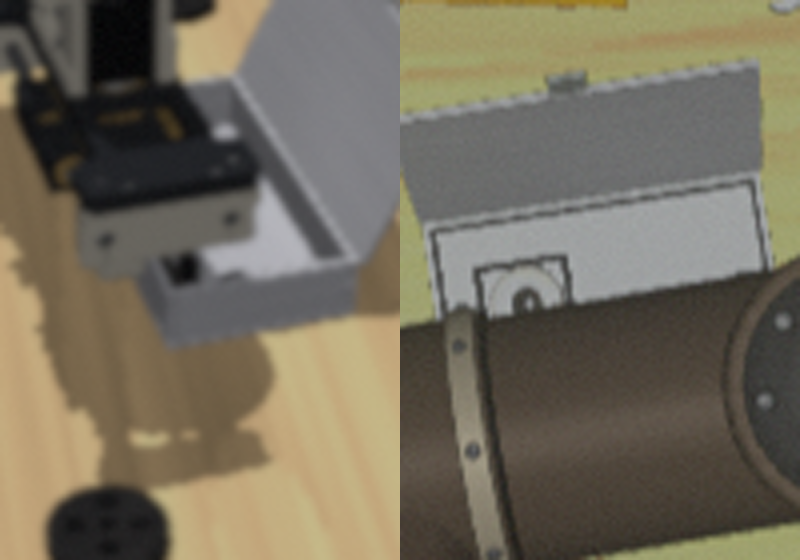

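The roller sits in the nest (top crop (525,300)), and the gripper is in front of the key's short leg. Now I lower it and push inwards.

Request:
carry_out(
  commands=[0,0,-0.28,0,1,0.12,0.016,0,0,1,0.12,0.016,0,0,1,0.12,0.016,0,0,1,0.12,0.016,0,0,1,0.12,0.016,0,0,1,0.12,0.016,0,0,1,0.12,0.016,0,0,1],
)

```text
time_s: 9.5
tcp_pos: [0.461, -0.1292, 0.2593]
eef_rot: [180.0, 0.0, 7.4]
contact_force: [0.4, 0.1, 0.1]
gripper_width: 0.0006
```

Request:
carry_out(
  commands=[0.12,0.016,0,0,1,0.12,0.016,0,0,1,0.12,0.016,0,0,1,0,0,0,0,1,0,0,0,0,1],
)

```text
time_s: 10.0
tcp_pos: [0.4749, -0.1273, 0.2592]
eef_rot: [-180.0, 0.0, 7.4]
contact_force: [0.7, 0.1, -0.3]
gripper_width: 0.0004
```

Request:
carry_out(
  commands=[0,0,0.9,0,1,0,0,0.95,0,1,0,0,0.95,0,1,0,0,0.95,0,1,0.9,0.36,0,0,1,0.9,0.36,0,0,1,0.9,0.36,0,0,1,0.9,0.36,0,0,1],
)

```text
time_s: 10.8
tcp_pos: [0.62, -0.0692, 0.4096]
eef_rot: [-180.0, -0.0, 7.4]
contact_force: [0.3, -0.6, 0.3]
gripper_width: 0.0003
```

```bash
python3 - <<'E'
from h import *
from plant import cams,telemetry
s=telemetry.get_state();p=s['tcp_pos'];print(p,s['gripper_width'],s['contact_force'])
o=np.zeros((560,800,3),np.uint8)
im=cams.capture('side')['frame'][:,:,::-1];t=cams.capture('top')['frame'][:,:,::-1]
o[:480,:400]=crop(im,272,185,80,96,5);o[:500,400:]=crop(t,295,150,80,100,5)
cv2.imwrite('pics/k2.png',o)
E
```

```text
[ 0.61995471 -0.06919358  0.40964802] 0.00026153078833254795 [ 0.34785928 -0.61937606  0.26703674]
```

View pics/k2.png

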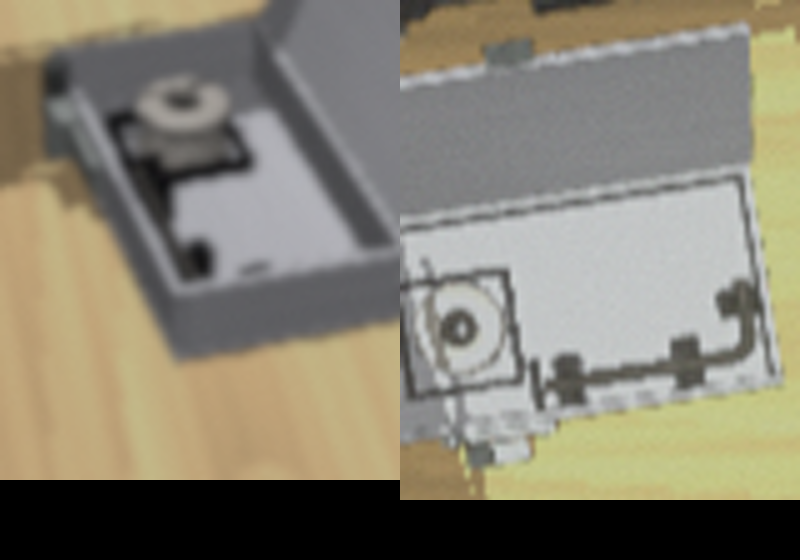

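The short leg now lies in its notch, from top crop (750,345) to (742,285). The roller stands upright in the nest at (460,328). Nothing is above the rim, so I'll fold the lid from behind.

Request:
carry_out(
  commands=[0,0,-0.9,0,1,0,0,-0.9,0,1,-0.4,-0.05,0,0,1,-0.4,-0.05,0.1,0,1,-0.35,-0.05,0.08,0,1,-0.35,-0.05,0.08,0,1],
)

```text
time_s: 11.5
tcp_pos: [0.5582, -0.078, 0.3496]
eef_rot: [180.0, -0.2, 7.4]
contact_force: [1.6, 0.7, -1.0]
gripper_width: 0.0005
```

Request:
carry_out(
  commands=[-0.4,-0.05,-0.03,0,1,-0.4,-0.05,-0.1,0,1,0,0,0,0,1],
)

```text
time_s: 11.8
tcp_pos: [0.525, -0.0821, 0.3444]
eef_rot: [-180.0, -0.2, 7.4]
contact_force: [0.8, -0.2, 0.2]
gripper_width: 0.0003
```

Request:
carry_out(
  commands=[-0.28,-0.035,-0.12,0,1,-0.27,-0.035,-0.17,0,1,-0.25,-0.035,-0.22,0,1,-0.22,-0.03,-0.25,0,1,-0.2,-0.025,-0.25,0,1,-0.17,-0.02,-0.27,0,1,0,0,0,0,1],
)

```text
time_s: 12.5
tcp_pos: [0.4698, -0.089, 0.2904]
eef_rot: [-180.0, 0.1, 7.4]
contact_force: [-0.2, 0.8, -0.4]
gripper_width: 0.0003
```

Request:
carry_out(
  commands=[-0.08,-0.01,-0.2,0,1,-0.07,-0.01,-0.2,0,1,-0.05,-0.005,-0.2,0,1,-0.02,0,-0.12,0,1,0,0,-0.05,0,1,0,0,0,0,1],
)

```text
time_s: 13.1
tcp_pos: [0.4624, -0.0899, 0.2602]
eef_rot: [180.0, 0.0, 7.4]
contact_force: [0.2, 0.2, -0.4]
gripper_width: 0.0004
```

Request:
carry_out(
  commands=[0,0,-0.05,0,1,0,0,-0.05,0,1,0,0,0,0,1],
)

```text
time_s: 13.4
tcp_pos: [0.4629, -0.09, 0.2581]
eef_rot: [180.0, -0.1, 7.5]
contact_force: [-4.6, 1.5, 11.1]
gripper_width: 0.0003
```

Request:
carry_out(
  commands=[0,0,-0.01,0,1,0,0,0.6,0,1,0,0,0.8,0,1,-0.28,0.78,0,0,1,-0.28,0.79,0,0,1,-0.28,0.79,0,0,1,-0.28,0.79,0,0,1,0,0,-0.3,0,1],
)

```text
time_s: 14.2
tcp_pos: [0.4178, 0.0388, 0.3017]
eef_rot: [-179.9, -0.2, 7.6]
contact_force: [0.1, 0.2, -0.2]
gripper_width: 0.0005
```

```bash
python3 - <<'E'
from h import *
from plant import cams,telemetry
s=telemetry.get_state();p=s['tcp_pos'];print(p,s['contact_force'])
o=np.zeros((560,800,3),np.uint8)
im=cams.capture('side')['frame'][:,:,::-1];t=cams.capture('top')['frame'][:,:,::-1]
cv2.imwrite('pics/side4.png',im)
o[:500,:400]=crop(im,265,165,100,125,4);o[:500,400:]=crop(t,280,170,100,125,4)
cv2.imwrite('pics/k3.png',o)
E
```

```text
[0.41782176 0.03884571 0.30166625] [ 0.13706749  0.16151161 -0.20317291]
```

View pics/k3.png

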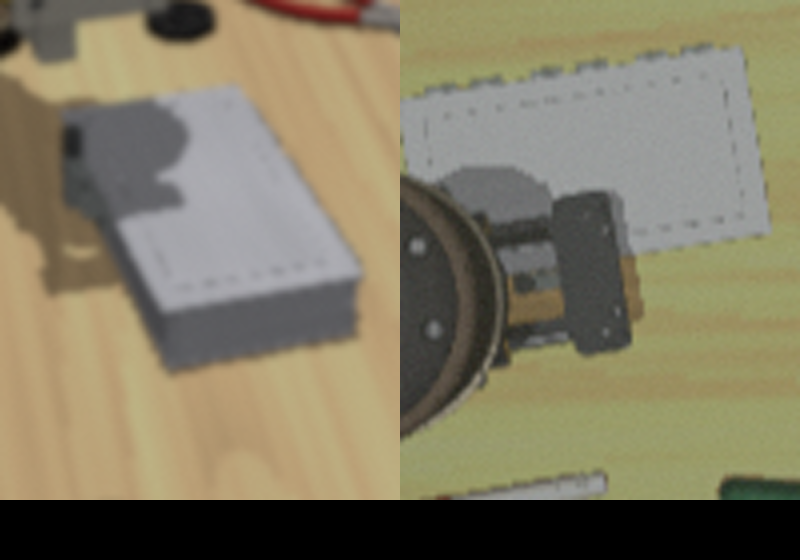

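The lid is shut flat. The knob (side crop (72,140)) lies in front of the fingers, clear to be pushed.

Request:
carry_out(
  commands=[0,0,-0.45,0,1,0,0,-0.42,0,1,0,0,0,0,1,0.013,-0.1,0,0,1,0.013,-0.1,0,0,1,0.013,-0.1,0,0,1,0.013,-0.1,0,0,1,0.013,-0.1,0,0,1],
)

```text
time_s: 15.1
tcp_pos: [0.4205, 0.0157, 0.2657]
eef_rot: [-180.0, -0.0, 7.4]
contact_force: [0.5, 1.3, 0.1]
gripper_width: 0.0007
```

Request:
carry_out(
  commands=[0.013,-0.1,0,0,1,0.013,-0.1,0,0,1,0.013,-0.1,0,0,1,0,0,0,0,1],
)

```text
time_s: 15.5
tcp_pos: [0.4219, 0.0036, 0.2653]
eef_rot: [180.0, 0.0, 7.4]
contact_force: [0.5, -0.7, 0.7]
gripper_width: 0.0002
```

Request:
carry_out(
  commands=[0.006,-0.05,0,0,1,0.006,-0.05,0,0,1,0,0,0,0,1,0,0,0,0,1],
)

```text
time_s: 15.9
tcp_pos: [0.4223, -0.0, 0.2653]
eef_rot: [180.0, 0.0, 7.4]
contact_force: [0.4, 0.1, -0.5]
gripper_width: 0.0006
```

Request:
carry_out(
  commands=[0.006,-0.05,0,0,1,0,0,0,0,1,0,0,0,0,1],
)

```text
time_s: 16.2
tcp_pos: [0.4226, -0.002, 0.2653]
eef_rot: [180.0, 0.0, 7.4]
contact_force: [0.4, -0.9, -0.0]
gripper_width: 0.0004
```

Request:
carry_out(
  commands=[0.006,-0.05,0,0,1,0,0,0,0,1,0,0,0,0,1],
)

```text
time_s: 16.5
tcp_pos: [0.4229, -0.0038, 0.2653]
eef_rot: [-180.0, -0.0, 7.4]
contact_force: [-1.2, 2.2, 0.4]
gripper_width: 0.0002
```

Request:
carry_out(
  commands=[0.006,-0.05,0,0,1,0,0,0,0,1,0,0,0,0,1],
)

```text
time_s: 16.8
tcp_pos: [0.423, -0.0043, 0.2653]
eef_rot: [-179.8, -0.0, 7.4]
contact_force: [-4.7, 11.1, 1.7]
gripper_width: 0.0008
```

Request:
carry_out(
  commands=[-0.02,0.2,0,0,1,-0.05,0.4,0,0,1,0,0,0.6,0,1,0,0,0.9,0,1,0,0.9,0.6,0,1,0,0.9,0,0,1,0,0.9,0,0,1,0,0.9,0,0,1],
)

```text
time_s: 17.6
tcp_pos: [0.4202, 0.1632, 0.3498]
eef_rot: [180.0, -0.1, 7.4]
contact_force: [1.9, -0.2, 1.4]
gripper_width: 0.0004
```

Request:
carry_out(
  commands=[0,0.9,0,0,1,0,0.9,0,0,1,0,0.9,0,0,1,0,0.9,0,0,1,0,0,0,0,1],
)

```text
time_s: 18.1
tcp_pos: [0.4203, 0.3093, 0.3482]
eef_rot: [179.9, 0.0, 7.6]
contact_force: [-0.3, -0.3, -0.0]
gripper_width: 0.0007
```

```bash
python3 - <<'E'
from h import *
from plant import cams,telemetry
s=telemetry.get_state();print(s['tcp_pos'],s['contact_force'])
o=np.zeros((600,800,3),np.uint8)
im=cams.capture('side')['frame'][:,:,::-1];t=cams.capture('top')['frame'][:,:,::-1]
o[:400,:400]=crop(im,265,175,80,80,5);o[:400,400:]=crop(t,290,175,80,80,5)
o[400:,:400]=crop(im,230,150,200,100,2)[:200,:400] if 0 else crop(im,210,140,250,187,1).repeat(1,0)[:200,:400] if 0 else 0
o[400:600,:320]=cv2.resize(im,(320,200));o[400:600,400:720]=cv2.resize(t,(320,200))
cv2.imwrite('pics/fin.png',o)
q=np.load('q.npy')
for y in(42,22,20): print(y,((proj('top',world(q,(-61,y,61)))-[290,175])*5+[400,0]).round())
E
```

```text
[0.42029179 0.30928964 0.34824998] [-0.34533724 -0.27988386 -0.0419065 ]
42 [505. 327.]
22 [550. 320.]
20 [555. 319.]
```

View pics/fin.png

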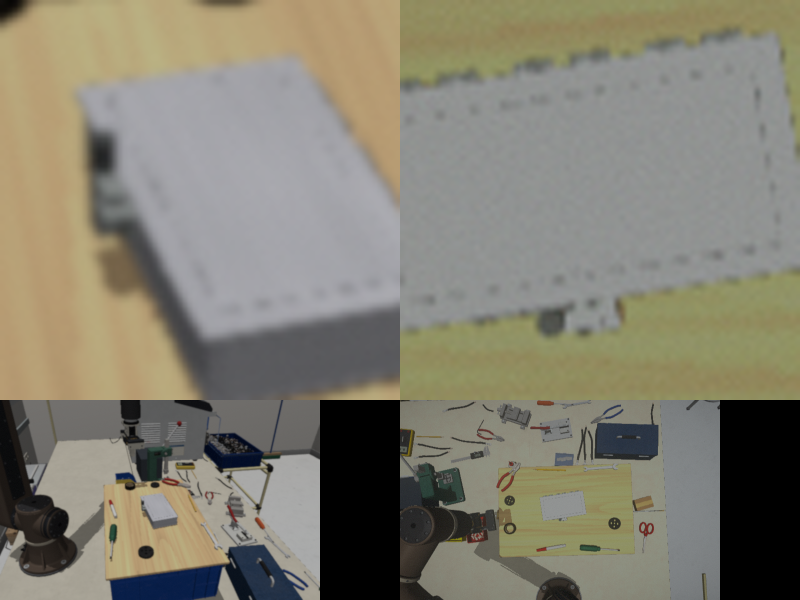

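The lid is flat and the knob is at top crop (551,320). That is case y≈22, about 21 mm from where it started, and it was pushed to the stop. The wheels and tape are where they were, so I'm handing in.

```bash
python3 -c "
from plant import r
print(r.close_job())"
```

```text
the job is handed in; nothing more can be done
None
```

The kit case is ready and the job is handed in. It took about 18 s of the 58 s allowed.

- **Roller:** it stands upright in the nest.
- **Hex key:** I tipped it inwards, and both legs lie in their notches. I checked this and the roller in the pictures before closing the lid.
- **Lid:** it is folded shut. It reached its stop at the expected height with about 11 N of contact, and later pictures show it flat.
- **Catch:** with the lid down, I slid it until it met its stop at about 11–12 N. The last picture puts the knob at case y≈22 mm, from about 43 mm at the start. That is about 21 mm of travel, which fits fully across within my reading error of 1–2 mm. The hook over the tab is too small to make out, so I judged that from the stop force and the knob's position.
- **Wheels and tape roll:** I left them alone, and by eye they are in the same places in the last picture.

The gripper ended clear of everything. No check failed. My first estimate of the case's angle was slightly too large, and I corrected it before the first grasp.

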